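# Post the recalled medicine carton into the returns box

## Robot

A 6-joint arm with a two-finger parallel gripper is mounted at the origin on the work surface. World frame = base frame: x ahead of the robot, y to its left, z up, the work surface at z = 0. Lengths are in m, angles in rad, forces in N, time in s.
With the tool pointing down it reaches from about 0.4 to 0.825 m from the base axis. Payload 7 kg.
Tool frame: the origin (TCP) lies on the centre line of the jaws, within the pads' length; the fingertips stand 22 mm ahead of it and the grasp point (between the pads) lies 3 mm ahead of it; z points along the fingers, y is the line along which they close (so a half turn about z gives the same grasp; the last joint's range is limited). The gripper opens to 88 mm and grips with 3 to 60 N. Pads are 19 mm wide; open, the fingers measure 130 mm over their backs; the gripper's body (78 mm by 193 mm) begins 47 mm behind the grasp point.
Start: joints at [-0.866, 0.359, 0.012, 0, -1.224, -0.288], TCP at [0.273, -0.617, 0.249] pointing down, gripper open.
Joint ranges: [-3.07, 3.07], [-1.43, 2.12], [-1.02, 1.25], [-3.03, 1.67], [-3.05, -0], [-3.03, 3.03]. Speed limits (rad/s): [2.39, 2.39, 3.01, 3.14, 3.14, 3.14].

## Interface

Orientations are given as [roll, pitch, yaw] about the fixed x, y, z axes, in that order (R = Rz(yaw) Ry(pitch) Rx(roll)).
In Python, from station import monitor, viewer, order gives the robot as it stands. The module is installed in compiled form; this text tells all that it offers.
- The arm moves only by the tool servo_tool, never from a script. Its argument "targets" is a list of rows, each an object with "angular": the turn, a rotation vector about the tool's x, y, z in degrees, a list of three; "xyz": the shift along the tool's x, y, z in cm, a list of three; "claw": the finger opening in cm, from 0 to 8.76. A call has 1 to 20 rows; each row shifts and turns the commanded pose from where the row before left it, along the tool's axes as they then stand; what a row does not reach is not made up. A row lasts 1/10 s, in which the tool goes at most 50 mm and 8.59 degrees, less where a joint would pass 70% of its speed; a pose out of reach is approached as far as the arm can. A call is refused whole if a number of a shift passes 5 or a number of a turn 8.59, either way. A call with a gripper value outside its range is refused whole. The fingers move at their own pace and stop on an object; "force" is the grip in N (left out, the last holds). Time passes only in rows, so rows that do not move let the fingers close. It gives the time, the measured TCP pose, the force, the opening and the grip force at its end, in the units of the state.
- monitor.get_state(): the state, without advancing time (a new reading comes with each control period).
- viewer.grab_frame(name): name is "scene" or "side" or "wrist"; returns a dict with "color" (420x560x3 uint8, blue, green, red), "fovy" (degrees; the focal length in pixels is half the picture's height over the tangent of half this angle, whatever the lens; pixels are square), "cx", "cy" (the principal point, pixels), "R" (3x3) and "t" (3): a world point X has camera coordinates R X + t. Camera axes: x right, y down, z forward; pixel columns grow to the right and rows downward; lengths in m; the calibration is good to about 2 mm. A picture is of the moment at which its call begins. There is no depth.
- order.job_done(): hands the job in; it is judged then, once.
The state is a dict: "t": time; "q": joint angles; "qd": joint speeds; "joint_efforts": joint torques, N m; "eef_pos": TCP position; "ee_rot": TCP orientation; "force": force on the tool from outside, world axes, zero at the start; "moment": the same for the moment, N m; "width": finger opening in m; "gripper_force": force on a finger pad.
Only numpy, scipy, OpenCV 4.12 (cv2) and the standard library are available. Lean on these libraries where they do the work, as an engineer would, in place of code of your own. Each camera call takes 0.05 s, during which the arm holds its last target. There are 200 camera calls.

## Task

The medicine carton with the red band has been recalled: take it out of the sloping rack, tip it upright and post it edge-on through the slot in the lid of the blue returns box, so that it drops right inside. Leave the blue and green cartons where they are in the rack.

Things in the scene. Friction and masses are not known exactly. Their poses are not given: they have to be found in the camera images.
- red_carton: Red-banded carton: flat closed white box 14 mm thick (x, square to its large faces), 60 wide (y), 110 long (z, to its upper end, which has the wide red band), about 40 g; origin at its centre. Stands loose in a bay of the rack, leaning 26 degrees from upright, upper end roughly towards the robot, +x face up. Its upper 50 mm is free on both faces: pinch it there across the 14 mm, fingers pointing along its length.
- blue_carton: Blue-banded carton, same size, axes and lean, in another bay; leave it. The rack is fixed, white, with three bays side by side 92 mm apart parted by low ridges; any colour may be in any bay, all cartons are parallel. Its sloping back supports the lower 58 mm of each carton's underside and ends there; a blue lip carries the bottom edge about 50 mm above the table.
- green_carton: Green-banded carton, same size, axes and lean as the red one, in another bay of the rack; leave it.
- returns_box: Returns box fixed to the table on either side of the rack: blue sides, white lid, closed but for one slot. 140 mm (its x) by 160 (its y), 150 high; origin at the centre of its underside, z up. Slot in the middle of the lid, framed in yellow, 34 mm wide along the box's x, 86 long along its y, through the 5 mm lid. Inside it is empty, with a black sloping floor, highest 50 mm up.
Mind the look-alikes: they are no part of the job. Leave any orange or pink look-alike of the red_carton alone.

How it is judged:
At the end, for the whole second after the job is handed in: The red-banded carton lies or stands at rest inside the returns box (its centre within the walls and less than 90 mm above the table, so wholly below the lid), and the blue and green cartons are within 30 mm of where they started (x of red_carton in the frame of returns_box between -0.065 and 0.065 m and y of red_carton in the frame of returns_box between -0.075 and 0.075 m and z of red_carton in the frame of returns_box between 0 and 0.09 m and linear speed of red_carton below 0.05 m/s and distance of each of blue_carton, green_carton from where it was at the start of the episode below 0.03 m); the robot touches nothing.
It fails at once if the blue or the green carton is moved by more than 30 mm (distance of any of blue_carton, green_carton from where it was at the start of the episode above 0.03 m).
It also fails if it takes over 40 s, if anything falls off the work surface, if the arm or the gripper's body presses on something with over 40 N, if the wrist force passes 120 N, or if a joint passes its speed limit or range.

## Working session

There is one attempt and no reset: what is moved stays moved. The work goes in short steps, Python scripts to look and compute and a tool call to move; the robot and the scene stay as the last step left them, time stands still between calls to the robot, and variables do not carry over. Pictures are saved under pics/ and viewed, at most 10 in all, crops included, and the job is handed in when it is done.

Besides the shell and the picture viewer there is one more tool, called after "Emit:" as name([rows], argument=value, ...), one row to a line, values as JSON. servo_tool: Moves the arm, as the interface text tells. Its arguments: {"type":"object","properties":{"targets":{"type":"array"},"force":{"type":"number"}},"required":["targets"]}

```bash
mkdir -p pics
cat > h.py <<'E'
import numpy as np, cv2
from station import monitor, viewer, order
def grab(n):
    f=viewer.grab_frame(n); f['R']=np.array(f['R']); f['t']=np.array(f['t'])
    f['f']=f['color'].shape[0]/2/np.tan(np.radians(f['fovy'])/2); return f
def ray(f,p):
    d=np.array([(p[0]-f['cx'])/f['f'],(p[1]-f['cy'])/f['f'],1.]); return -f['R'].T@f['t'], f['R'].T@d
def onz(f,p,z):
    c,d=ray(f,p); return c+d*(z-c[2])/d[2]
def tri(f1,p1,f2,p2):
    c1,d1=ray(f1,p1);c2,d2=ray(f2,p2)
    s=np.linalg.lstsq(np.c_[d1,-d2],c2-c1,rcond=None)[0]
    a=c1+d1*s[0];b=c2+d2*s[1]; return (a+b)/2,np.linalg.norm(a-b)
def proj(f,X):
    c=f['R']@X+f['t']; return f['f']*c[:2]/c[2]+[f['cx'],f['cy']]
E
python3 - <<'E'
from h import *
import pickle
for n in ['scene','side','wrist']:
    f=grab(n); cv2.imwrite(f'pics/{n}0.png',f['color']); pickle.dump(f,open(f'{n}0.pkl','wb'))
    print(n,f['fovy'],f['cx'],f['cy'],-f['R'].T@f['t'],f['R'][2])
a=cv2.imread('pics/scene0.png');b=cv2.imread('pics/side0.png')
s=monitor.get_state();print(s)
E
```

```text
scene 42.919128910184966 278.79209932377796 205.66608061329296 [ 1.1553465  -0.51100138  0.72213737] [-0.60117905  0.48857216 -0.63236144]
side 43.93709968360405 279.49070084048356 206.04069623517796 [0.42547512 0.73878143 0.69082879] [ 0.12978678 -0.78384234 -0.60724507]
wrist 64.5293750979936 287.0557219422165 216.3995572008389 [ 0.2054336  -0.64662817  0.38417257] [ 0.24577061  0.11215386 -0.9628179 ]
{'t': 0.15, 'q': array([-8.65892055e-01,  3.59221714e-01,  1.12824585e-02, -2.89389983e-04,
       -1.22412153e+00, -2.88101321e-01]), 'qd': array([ 0.00032602, -0.00053877,  0.00455584,  0.00154506, -0.00065463,
       -0.00088234]), 'joint_efforts': array([-7.51243078e-04, -5.83276856e+01,  2.93290007e+01,  7.00132370e+00,
        8.76343431e-03, -1.02729718e-04]), 'eef_pos': array([ 0.27311228, -0.61689754,  0.24783777]), 'ee_rot': array([ 3.14030300e+00, -9.84408236e-05, -2.72488814e+00]), 'force': array([ 0.39685812,  0.54182532, -0.35083997]), 'moment': array([-0.00882851,  0.05609418,  0.03067775]), 'gripper_force': 0.0, 'width': 0.08765315406826553}
```

View pics/scene0.png

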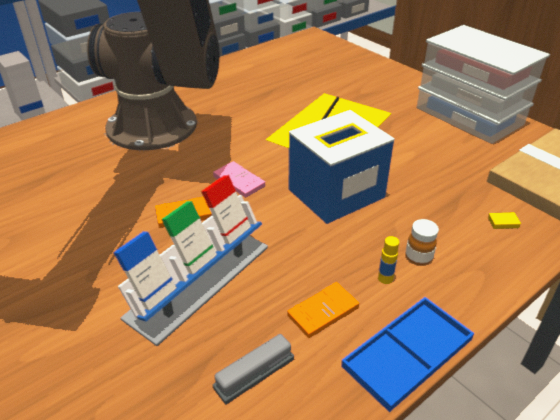

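View pics/side0.png

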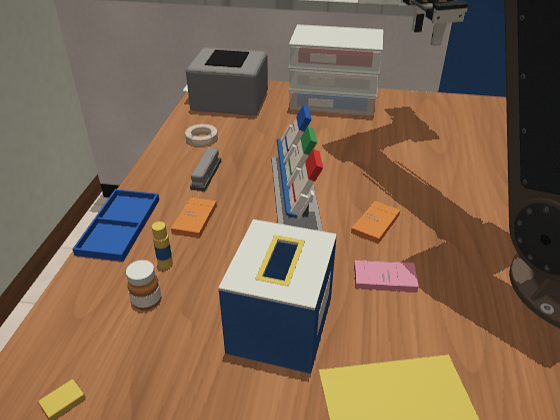

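Scene view: the red band is at about (219,191) in the right-hand bay, green at (181,219) and blue at (137,252). The flat orange cartons at (182,211) and (323,308) and the pink one at (239,178) lie on the table as look-alikes. The slot is at (342,135). Side view: red band (315,165), slot (281,259). The red band on the leaning carton in the rack fits the description. I'll confirm it in a crop and measure its corners.

Run:
```python
from h import *
import pickle
out=[]
for n,(x0,y0,w,h),(u0,v0) in [('scene',(190,165,75,90),(285,110)),('side',(270,130,75,90),(240,225))]:
    f=pickle.load(open(n+'0.pkl','rb')); im=f['color']
    hsv=cv2.cvtColor(im,cv2.COLOR_BGR2HSV)
    H,S,V=cv2.split(hsv)
    red=(((H<5)|(H>172))&(S>150)&(V>90)).astype(np.uint8)
    red[:y0]=0;red[y0+h:]=0;red[:,:x0]=0;red[:,x0+w:]=0
    yel=((H>22)&(H<34)&(S>130)&(V>110)).astype(np.uint8)
    m=np.zeros_like(yel);m[v0:v0+70,u0:u0+95]=1; yel*=m
    for nm,mk in [('red',red),('yel',yel)]:
        cs=cv2.findContours(mk,cv2.RETR_EXTERNAL,cv2.CHAIN_APPROX_NONE)[0]
        for c in sorted(cs,key=cv2.contourArea)[::-1][:2]:
            if cv2.contourArea(c)<20: continue
            hu=cv2.convexHull(c)
            print(n,nm,cv2.contourArea(c),cv2.approxPolyN(hu,4).reshape(-1,2).tolist() , cv2.approxPolyDP(c,2,True).reshape(-1,2).tolist())
    out.append(cv2.resize(im[y0:y0+h,x0:x0+w],(375,450),interpolation=cv2.INTER_CUBIC))
cv2.imwrite('pics/crop1.png',np.hstack(out))
```

```text
scene red 565.5 [[236, 190], [210, 209], [202, 192], [226, 171]] [[228, 175], [218, 178], [203, 191], [210, 207], [235, 191]]
scene red 33.0 [[247, 218], [226, 235], [221, 235], [246, 217]] [[247, 218], [222, 234], [226, 235]]
scene yel 575.0 [[367, 133], [328, 147], [314, 136], [352, 122]] [[366, 132], [351, 123], [315, 137], [329, 147]]
scene yel 501.5 [[331, 110], [285, 150], [285, 123], [302, 110]] [[327, 110], [302, 110], [285, 124], [285, 146], [289, 145], [290, 129], [322, 118]]
side red 340.5 [[323, 168], [310, 188], [305, 161], [317, 142]] [[313, 149], [306, 160], [308, 178], [314, 180], [322, 165], [319, 152]]
side yel 1447.5 [[304, 240], [288, 285], [255, 279], [274, 235]] [[274, 236], [255, 278], [288, 285], [304, 241]]
```

View pics/crop1.png

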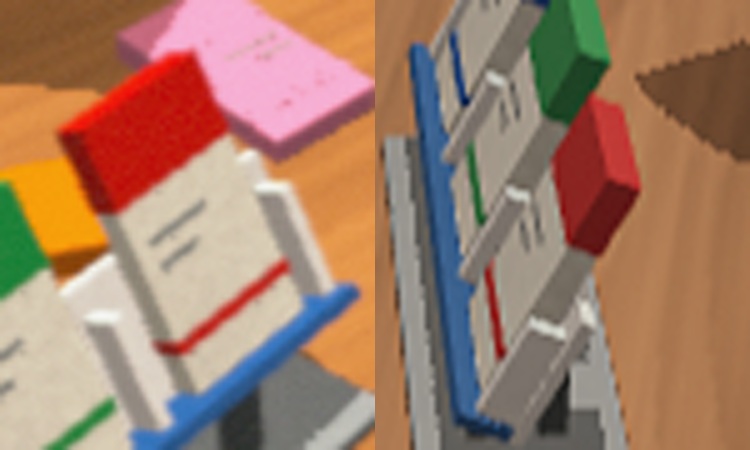

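The crop shows the red-banded carton leaning in the rack, band bottom corner at scene (235.6,192) and side (309,179). It is the only red one in a bay, so I'll triangulate it.

Run:
```python
from h import *
import pickle
a=pickle.load(open('scene0.pkl','rb'));b=pickle.load(open('side0.pkl','rb'))
np.set_printoptions(precision=4,suppress=True)
P=[]
for p,q in zip([(366,132),(351,123),(315,137),(329,147)],[(255,278),(288,285),(304,241),(274,236)]):
    X,e=tri(a,p,b,q);P.append(X);print('slot',X,e)
P=np.array(P);print(P.mean(0),P[1]-P[2],P[0]-P[3],P[0]-P[1])
S=lambda x,y:(190+x/5,165+y/5); D=lambda x,y:(270+(x-375)/5,130+y/5)
for n,p,q in [('band bottom front +y',S(228,135),D(568,245)),
 ('redline +y',S(290,265),D(502,358)),('redline -y',S(165,350),D(486,268)),
 ('top front +y?',S(193,52),D(605,165)),('top back +y?',S(193,52),D(638,185))]:
    print(n,*tri(a,p,b,q))
c={}
for n,f in (('a',a),('b',b)):
    H,Sx,V=cv2.split(cv2.cvtColor(f['color'],cv2.COLOR_BGR2HSV))
    for k,lo,hi,s in (('g',55,80,140),('b',104,115,140)):
        m=((H>=lo)&(H<=hi)&(Sx>s)&(V>60)).astype(np.uint8)
        N,l,st,ce=cv2.connectedComponentsWithStats(m)
        for i in range(1,N):
            if st[i,4]>80: print(n,k,st[i],ce[i])
```

```text
slot [0.5456 0.2159 0.1519] 0.004731220842056716
slot [0.4976 0.2204 0.1498] 0.002774023739780243
slot [0.4886 0.1247 0.1505] 0.0012985523977127324
slot [0.5359 0.1203 0.1513] 0.0016841346770088196
[0.5169 0.1703 0.1508] [ 0.009   0.0957 -0.0007] [0.0097 0.0957 0.0006] [ 0.0481 -0.0045  0.0021]
band bottom front +y [ 0.5057 -0.0852  0.1246] 0.0010788493108985693
redline +y [ 0.5293 -0.0772  0.0733] 0.0012519684539256343
redline -y [ 0.5424 -0.14    0.0738] 0.004560615403074715
top front +y? [ 0.494  -0.0905  0.1584] 0.002295394527581872
top back +y? [ 0.4828 -0.0856  0.1519] 0.007509590749075184
a g [220   4  16  10  96] [227.       8.6146]
a g [163 202  36  34 675] [180.32   218.2578]
a b [   0    0   29   59 1037] [ 9.9759 29.5632]
a b [101   0  39  17 424] [120.8892   6.1415]
a b [326   7  69  27 476] [360.9538  21.1492]
a b [ 75  15  24  14 210] [86.5667 21.3714]
a b [259  32  14  10  91] [265.4945  36.6813]
a b [223  44  15  10  93] [230.043   48.1183]
a b [ 20 101  22  12 119] [ 30.7731 106.4454]
a b [325 129  32  14 166] [340.2711 135.4759]
a b [ 290  137  102   85 4390] [333.9642 180.2542]
a b [138 223 123  98 787] [196.8247 274.1144]
a b [115 232  41  39 847] [135.0366 250.6647]
a b [381 263  13  12 120] [386.675  268.9083]
a b [ 343  298  130  113 7247] [406.2941 352.1067]
b g [301 126  16  29 207] [307.4203 141.4251]
b b [ 439    0   67   96 5093] [476.5873  51.4818]
b b [297 105  14  26 251] [303.3546 117.6932]
b b [277 139  20  79 383] [283.9034 179.6736]
b b [  73  188   86   73 3439] [116.5222 225.2265]
b b [264 243  33  37 722] [280.1565 260.8476]
b b [155 248  14  12 125] [161.544 253.544]
b b [ 219  291   96   82 5583] [267.4895 331.0011]
```

```bash
cat >> h.py <<'E'
from scipy.spatial.transform import Rotation as Ro
np.set_printoptions(precision=3,suppress=True)
def cart(psi,lean=26):  # carton axes
    p,l=np.radians(psi),np.radians(lean); y=np.array([-np.sin(p),np.cos(p),0])
    z=np.array([-np.cos(p)*np.sin(l),-np.sin(p)*np.sin(l),np.cos(l)]); return np.c_[np.cross(y,z),y,z]
def tool(C,s=-1): # tool axes for gripping a carton C, tool y = s*carton x
    y=s*C[:,0]; z=-C[:,2]; return np.c_[np.cross(y,z),y,z]
def goto(T,p):
    s=monitor.get_state(); R=Ro.from_euler('xyz',s['ee_rot']).as_matrix()
    rv=np.degrees(Ro.from_matrix(R.T@T).as_rotvec())
    print('TCP',s['eef_pos'],'t',round(s['t'],2),'turn',rv,np.linalg.norm(rv),'then shift cm (new tool axes)',T.T@(p-s['eef_pos'])*100,'F',s['force'])
E
python3 - <<'E'
from h import *
import pickle
a=pickle.load(open('scene0.pkl','rb'));b=pickle.load(open('side0.pkl','rb'))
r,g,l=[tri(a,p,b,q)[0] for p,q in [((219,191),(315,164)),((180.3,218.3),(307.4,141.4)),((135,250.7),(303.4,117.7))]]
print(r,g,l,np.degrees(np.arctan2(-(r-l)[0],(r-l)[1])),np.linalg.norm(r-l))
C=cart(14);top=np.array([.492,-.1195,.152])
for s in(-1,1): goto(tool(C,s),top+.075*C[:,2])
E
```

```text
[ 0.498 -0.117  0.139] [ 0.522 -0.208  0.137] [ 0.544 -0.305  0.139] 13.637275515116594 0.19368929209962688
TCP [ 0.273 -0.617  0.248] t 0.15 turn [ 21.657 -18.112 -78.664] 83.57677866297136 then shift cm (new tool axes) [-42.967 -25.703  15.699] F [ 0.397  0.542 -0.351]
TCP [ 0.273 -0.617  0.248] t 0.15 turn [-18.971 -22.683  97.945] 102.31099441202987 then shift cm (new tool axes) [42.967 25.703 15.699] F [ 0.397  0.542 -0.351]
```

Emit:
servo_tool([
  {"angular": [2.17,-1.81,-7.87],"xyz": [0,0,0],"claw": 7},
  {"angular": [2.17,-1.81,-7.87],"xyz": [0,0,0],"claw": 7},
  {"angular": [2.17,-1.81,-7.87],"xyz": [0,0,0],"claw": 7},
  {"angular": [2.17,-1.81,-7.87],"xyz": [0,0,0],"claw": 7},
  {"angular": [2.17,-1.81,-7.87],"xyz": [0,0,0],"claw": 7},
  {"angular": [2.17,-1.81,-7.87],"xyz": [0,0,0],"claw": 7},
  {"angular": [2.17,-1.81,-7.87],"xyz": [0,0,0],"claw": 7},
  {"angular": [2.17,-1.81,-7.87],"xyz": [0,0,0],"claw": 7},
  {"angular": [2.17,-1.81,-7.87],"xyz": [0,0,0],"claw": 7},
  {"angular": [2.17,-1.81,-7.87],"xyz": [0,0,0],"claw": 7},
  {"angular": [0,0,0],"xyz": [0,0,0],"claw": 7},
])

```text
t: 1.25
eef_pos: [0.2722, -0.6179, 0.2474]
ee_rot: [-2.687, -0.001, -1.325]
force: [0.4, -0.5, 0.6]
width: 0.0699
gripper_force: 0.0
```

Run:
```python
from h import *
C=cart(14);top=np.array([.492,-.1195,.152])
goto(tool(C),top+.075*C[:,2]); print(monitor.get_state()['q'])
```

```text
TCP [ 0.272 -0.618  0.247] t 1.25 turn [-0.07  -0.023  0.072] 0.10343617270330002 then shift cm (new tool axes) [-43.04  -25.819  15.707] F [ 0.44  -0.545  0.616]
[-1.129  0.364  0.125 -0.468 -1.27   1.502]
```

Emit:
servo_tool([
  {"angular": [0,0,0],"xyz": [-3.07,-1.84,1.12],"claw": 7},
  {"angular": [0,0,0],"xyz": [-3.07,-1.84,1.12],"claw": 7},
  {"angular": [0,0,0],"xyz": [-3.07,-1.84,1.12],"claw": 7},
  {"angular": [0,0,0],"xyz": [-3.07,-1.84,1.12],"claw": 7},
  {"angular": [0,0,0],"xyz": [-3.07,-1.84,1.12],"claw": 7},
  {"angular": [0,0,0],"xyz": [-3.07,-1.84,1.12],"claw": 7},
  {"angular": [0,0,0],"xyz": [-3.07,-1.84,1.12],"claw": 7},
  {"angular": [0,0,0],"xyz": [-3.07,-1.84,1.12],"claw": 7},
  {"angular": [0,0,0],"xyz": [-3.07,-1.84,1.12],"claw": 7},
  {"angular": [0,0,0],"xyz": [-3.07,-1.84,1.12],"claw": 7},
  {"angular": [0,0,0],"xyz": [-3.07,-1.84,1.12],"claw": 7},
  {"angular": [0,0,0],"xyz": [-3.07,-1.84,1.12],"claw": 7},
  {"angular": [0,0,0],"xyz": [-3.07,-1.84,1.12],"claw": 7},
  {"angular": [0,0,0],"xyz": [-3.07,-1.84,1.12],"claw": 7},
  {"angular": [0,0,0],"xyz": [0,0,0],"claw": 7},
  {"angular": [0,0,0],"xyz": [0,0,0],"claw": 7},
])

```text
t: 2.85
eef_pos: [0.4604, -0.1257, 0.2201]
ee_rot: [-2.686, -0.001, -1.324]
force: [0.7, 0.3, 0.8]
width: 0.0701
gripper_force: 0.0
```

Run:
```python
from h import *
import pickle
C=cart(14);top=np.array([.492,-.1195,.152])
goto(tool(C),top+.075*C[:,2]); print(monitor.get_state()['q'])
f=grab('wrist');pickle.dump(f,open('w1.pkl','wb'))
im=f['color'].copy()
for sx in(-1,1):
  for sy in(-1,1):
    print(sx,sy,proj(f,top+C@[.007*sx,.03*sy,0]))
cv2.imwrite('pics/w1.png',im)
H,S,V=cv2.split(cv2.cvtColor(im,cv2.COLOR_BGR2HSV))
m=(((H<5)|(H>172))&(S>150)&(V>60)).astype(np.uint8)
for c in cv2.findContours(m,cv2.RETR_EXTERNAL,cv2.CHAIN_APPROX_NONE)[0]:
    if cv2.contourArea(c)>200: print(cv2.contourArea(c),cv2.approxPolyDP(c,4,True).reshape(-1,2).tolist())
```

```text
TCP [ 0.46  -0.126  0.22 ] t 2.85 turn [-0.081 -0.009  0.144] 0.1651925326392064 then shift cm (new tool axes) [0.16  0.09  0.028] F [0.657 0.269 0.755]
[ 0.089 -0.161 -0.687 -0.121 -0.598  0.242]
-1 -1 [298.124 188.441]
-1 1 [297.186 273.317]
1 -1 [276.498 188.399]
1 1 [277.084 273.277]
1851.0 [[281, 183], [278, 276], [297, 277], [298, 183]]
```

View pics/w1.png

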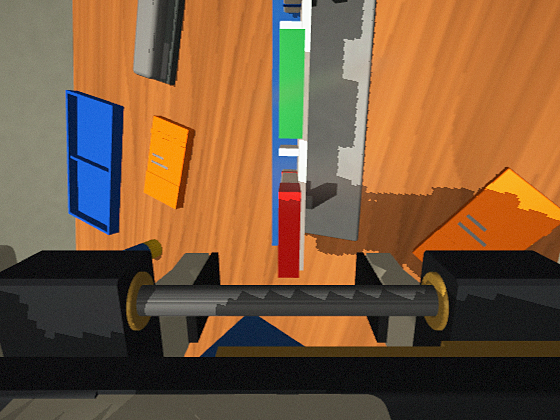

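The red top face spans cols 278–299, rows 191–277, within 2 mm of the prediction. The bar across it is part of the gripper. I'll advance and grip.

Emit:
servo_tool([
  {"angular": [0,0,0],"xyz": [0,0.03,2],"claw": 7},
  {"angular": [0,0,0],"xyz": [0,0.03,2],"claw": 6},
  {"angular": [0,0,0],"xyz": [0,0,2],"claw": 5},
  {"angular": [0,0,0],"xyz": [0,0,2],"claw": 5},
  {"angular": [0,0,0],"xyz": [0,0,1.5],"claw": 5},
  {"angular": [0,0,0],"xyz": [0,0,0.4],"claw": 5},
  {"angular": [0,0,0],"xyz": [0,0,0],"claw": 4},
])

```text
t: 3.6
eef_pos: [0.5017, -0.1185, 0.1302]
ee_rot: [-2.688, -0.001, -1.329]
force: [0.0, 0.1, 0.7]
width: 0.0463
gripper_force: 0.0
```

Emit:
servo_tool([
  {"angular": [0,0,0],"xyz": [0,0,0],"claw": 2.5},
  {"angular": [0,0,0],"xyz": [0,0,0],"claw": 0.5},
  {"angular": [0,0,0],"xyz": [0,0,0],"claw": 0.5},
  {"angular": [0,0,0],"xyz": [0,0,0],"claw": 0.5},
  {"angular": [0,0,0],"xyz": [0,0,0],"claw": 0.5},
  {"angular": [0,0,0],"xyz": [0,0,0],"claw": 0.5},
  {"angular": [0,0,0],"xyz": [0,0,0],"claw": 0.5},
], force=12)

```text
t: 4.3
eef_pos: [0.5021, -0.1172, 0.1312]
ee_rot: [-2.686, -0.002, -1.326]
force: [-4.0, -0.3, 6.7]
width: 0.0138
gripper_force: 12.0
```

Emit:
servo_tool([
  {"angular": [0,0,0],"xyz": [0,0,-0.7],"claw": 0.5},
  {"angular": [0,0,0],"xyz": [0,0,-1.3],"claw": 0.5},
  {"angular": [0,0,0],"xyz": [0,0,-1.5],"claw": 0.5},
  {"angular": [0,0,0],"xyz": [0,-0.88,-1.8],"claw": 0.5},
  {"angular": [0,0,0],"xyz": [0,-0.88,-1.8],"claw": 0.5},
  {"angular": [0,0,0],"xyz": [0,-0.88,-1.8],"claw": 0.5},
  {"angular": [0,0,0],"xyz": [0,-0.88,-1.8],"claw": 0.5},
  {"angular": [0,0,0],"xyz": [0,-0.88,-1.8],"claw": 0.5},
  {"angular": [0,0,0],"xyz": [0,-0.88,-1.8],"claw": 0.5},
  {"angular": [0,0,0],"xyz": [0,-0.44,-0.9],"claw": 0.5},
  {"angular": [0,0,0],"xyz": [0,0,0],"claw": 0.5},
  {"angular": [0,0,0],"xyz": [0,0,0],"claw": 0.5},
])

```text
t: 5.5
eef_pos: [0.4865, -0.1205, 0.2915]
ee_rot: [-2.688, -0.001, -1.326]
force: [-0.4, 0.4, -0.7]
width: 0.0143
gripper_force: 12.0
```

Run:
```python
from h import *
import pickle
C=cart(-5.5,0)
goto(tool(C),np.array([.517,.170,.29])); s=monitor.get_state();print(s['q'],s['width'],s['gripper_force'])
f=grab('wrist');pickle.dump(f,open('w2.pkl','wb')); w=f['color']
g=grab('scene')['color']
cv2.imwrite('pics/c2.png',np.hstack([cv2.resize(w,(400,300)),cv2.resize(g,(400,300))]))
```

```text
TCP [ 0.486 -0.121  0.291] t 5.5 turn [-25.749   4.353  19.208] 32.41810948853979 then shift cm (new tool axes) [-29.212  -0.252   0.15 ] F [-0.353  0.364 -0.706]
[ 0.101 -0.185 -0.544 -0.089 -0.765  0.194] 0.014253330158791575 11.999668926000595
```

View pics/c2.png

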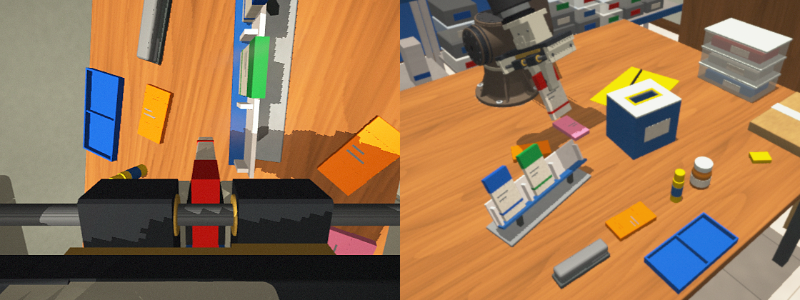

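The carton is held and the neighbours are undisturbed. Next I'll turn it upright and carry it over the slot.

Emit:
servo_tool([
  {"angular": [-5.15,0.87,3.84],"xyz": [0,0,0],"claw": 0.5},
  {"angular": [-5.15,0.87,3.84],"xyz": [0,0,0],"claw": 0.5},
  {"angular": [-5.15,0.87,3.84],"xyz": [0,0,0],"claw": 0.5},
  {"angular": [-5.15,0.87,3.84],"xyz": [0,0,0],"claw": 0.5},
  {"angular": [-5.15,0.87,3.84],"xyz": [0,0,0],"claw": 0.5},
  {"angular": [0,0,0],"xyz": [-2.9,0,0],"claw": 0.5},
  {"angular": [0,0,0],"xyz": [-2.9,0,0],"claw": 0.5},
  {"angular": [0,0,0],"xyz": [-2.9,0,0],"claw": 0.5},
  {"angular": [0,0,0],"xyz": [-2.9,0,0],"claw": 0.5},
  {"angular": [0,0,0],"xyz": [-2.9,0,0],"claw": 0.5},
  {"angular": [0,0,0],"xyz": [-2.9,0,0],"claw": 0.5},
  {"angular": [0,0,0],"xyz": [-2.9,0,0],"claw": 0.5},
  {"angular": [0,0,0],"xyz": [-2.9,0,0],"claw": 0.5},
  {"angular": [0,0,0],"xyz": [-2.9,0,0],"claw": 0.5},
  {"angular": [0,0,0],"xyz": [-2.9,0,0],"claw": 0.5},
  {"angular": [0,0,0],"xyz": [0,0,0],"claw": 0.5},
  {"angular": [0,0,0],"xyz": [0,0,0],"claw": 0.5},
])

```text
t: 7.3
eef_pos: [0.5144, 0.1684, 0.2909]
ee_rot: [3.141, -0.002, -1.665]
force: [0.7, -0.4, -0.7]
width: 0.0139
gripper_force: 12.0
```

Run:
```python
from h import *
import pickle
C=cart(-5.5,0)
goto(tool(C),np.array([.517,.170,.29])); s=monitor.get_state();print(s['q'],s['width'])
R=Ro.from_euler('xyz',s['ee_rot']).as_matrix()
fs={n:grab(n) for n in('scene','side','wrist')}; pickle.dump(fs,open('f3.pkl','wb'))
out=[]
for n in ('scene','side'):
    f=fs[n]; 
    print(n,[np.round(proj(f,s['eef_pos']+R@[x,y,.086])).tolist() for x in(.03,-.03) for y in (.007,-.007)])
    c=proj(f,[.517,.17,.19]).astype(int); print(c)
    im=f['color'][max(c[1]-90,0):c[1]+60,c[0]-65:c[0]+65]; out.append(cv2.resize(im,None,fx=3,fy=3,interpolation=cv2.INTER_CUBIC)); print(im.shape)
h=min(o.shape[0] for o in out)
cv2.imwrite('pics/c3.png',np.hstack([o[-h:] for o in out]))
```

```text
TCP [0.514 0.168 0.291] t 7.3 turn [ 0.052 -0.106  0.087] 0.14700203053865238 then shift cm (new tool axes) [-0.184 -0.243  0.092] F [ 0.714 -0.357 -0.718]
[ 0.679  0.113 -0.216  0.001 -1.244 -0.774] 0.013871494623250498
scene [[327.0, 114.0], [331.0, 117.0], [351.0, 105.0], [355.0, 108.0]]
[342 117]
(150, 130, 3)
side [[293.0, 219.0], [284.0, 217.0], [283.0, 245.0], [273.0, 243.0]]
[281 238]
(150, 130, 3)
```

View pics/c3.png

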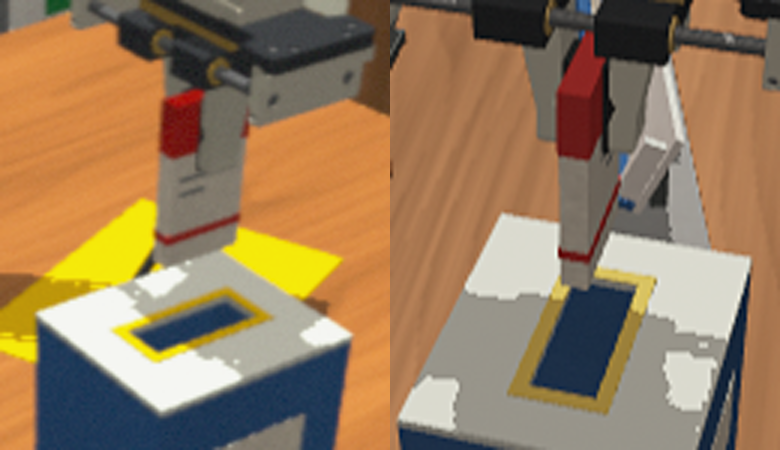

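The bottom corners match the prediction, at side (273,243) and (283,245), so the carton is square in the grip. I'll correct by 2–3 mm and lower it through the slot.

Emit:
servo_tool([
  {"angular": [0,0,0],"xyz": [-0.18,-0.24,0],"claw": 0.5},
  {"angular": [0,0,0],"xyz": [0,0,1.5],"claw": 0.5},
  {"angular": [0,0,0],"xyz": [0,0,1.5],"claw": 0.5},
  {"angular": [0,0,0],"xyz": [0,0,1.5],"claw": 0.5},
  {"angular": [0,0,0],"xyz": [0,0,1.0],"claw": 0.5},
  {"angular": [0,0,0],"xyz": [0,0,1.0],"claw": 0.5},
  {"angular": [0,0,0],"xyz": [0,0,1.0],"claw": 0.5},
  {"angular": [0,0,0],"xyz": [0,0,0],"claw": 0.5},
])

```text
t: 8.25
eef_pos: [0.5169, 0.1692, 0.2159]
ee_rot: [3.141, -0.001, -1.667]
force: [0.1, -0.1, 0.1]
width: 0.0138
gripper_force: 12.0
```

Bottom is at about 0.13, below the lid, with no force. Going on.

Emit:
servo_tool([
  {"angular": [0,0,0],"xyz": [0,0,1.2],"claw": 0.5},
  {"angular": [0,0,0],"xyz": [0,0,1.2],"claw": 0.5},
  {"angular": [0,0,0],"xyz": [0,0,1.1],"claw": 0.5},
  {"angular": [0,0,0],"xyz": [0,0,0],"claw": 0.5},
  {"angular": [0,0,0],"xyz": [0,0,0],"claw": 0.5},
])

```text
t: 8.75
eef_pos: [0.5174, 0.1695, 0.182]
ee_rot: [-3.141, -0.001, -1.666]
force: [0.9, -0.1, 0.8]
width: 0.014
gripper_force: 12.0
```

Emit:
servo_tool([
  {"angular": [0,0,0],"xyz": [0,0,0],"claw": 5},
  {"angular": [0,0,0],"xyz": [0,0,0],"claw": 5},
  {"angular": [0,0,0],"xyz": [0,0,0],"claw": 5},
  {"angular": [0,0,0],"xyz": [0,0,0],"claw": 5},
  {"angular": [0,0,0],"xyz": [0,0,0],"claw": 5},
  {"angular": [0,0,0],"xyz": [0,0,-2],"claw": 5},
  {"angular": [0,0,0],"xyz": [0,0,-3],"claw": 5},
  {"angular": [0,0,0],"xyz": [0,0,-4],"claw": 5},
  {"angular": [0,0,0],"xyz": [0,0,-4],"claw": 5},
  {"angular": [0,0,0],"xyz": [0,0,0],"claw": 5},
  {"angular": [0,0,0],"xyz": [0,0,0],"claw": 5},
])

```text
t: 9.85
eef_pos: [0.5175, 0.1699, 0.3133]
ee_rot: [-3.139, 0.002, -1.667]
force: [-0.1, 0.1, -1.2]
width: 0.05
gripper_force: 0.0
```

Run:
```python
from h import *
o=[]
for n in('scene','side'):
    f=grab(n);c=proj(f,[.517,.17,.16]).astype(int)
    o.append(cv2.resize(f['color'][c[1]-75:c[1]+75,c[0]-65:c[0]+65],None,fx=3,fy=3,interpolation=cv2.INTER_CUBIC))
cv2.imwrite('pics/c4.png',np.hstack(o)); print(monitor.get_state()['t'])
```

```text
9.95
```

View pics/c4.png

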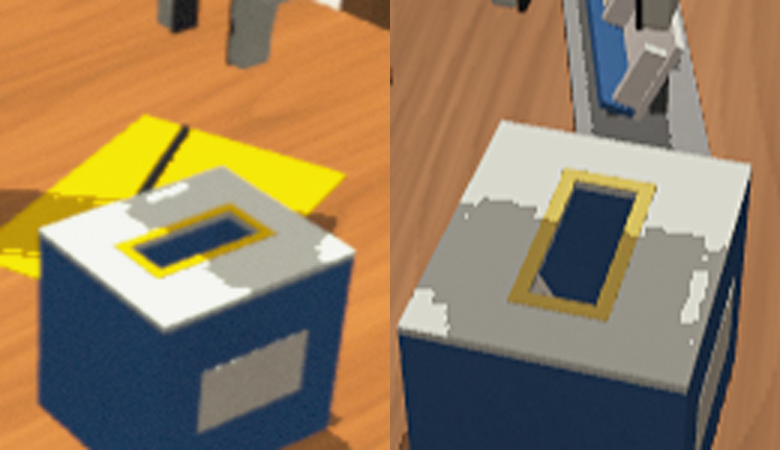

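The carton has dropped inside; a white corner shows in the slot at crop (545,285). I'll check how it lies with the wrist camera.

Run:
```python
from h import *
f=grab('wrist');c=proj(f,[.517,.17,.15]).astype(int);print(c)
im=f['color'][max(c[1]-100,0):c[1]+100,c[0]-130:c[0]+130]
cv2.imwrite('pics/c5.png',cv2.resize(cv2.convertScaleAbs(im,alpha=1.8),None,fx=3,fy=3,interpolation=cv2.INTER_CUBIC)[:600])
```

```text
[285 205]
```

View pics/c5.png

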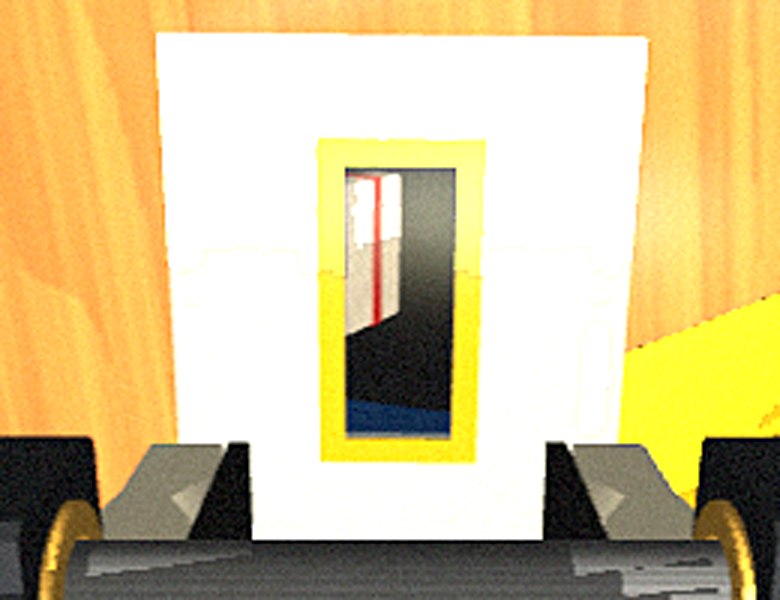

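The carton lies with its lower end near the slot middle and its upper end towards the box's +x side. I'll look from a second place further to -x to measure the height.

Emit:
servo_tool([
  {"angular": [0,0,0],"xyz": [0,2,-1],"claw": 5},
  {"angular": [0,0,0],"xyz": [0,3,0],"claw": 5},
  {"angular": [0,0,0],"xyz": [0,1.5,0],"claw": 5},
  {"angular": [0,0,0],"xyz": [0,0,0],"claw": 5},
  {"angular": [0,0,0],"xyz": [0,0,0],"claw": 5},
])

```text
t: 10.5
eef_pos: [0.4527, 0.176, 0.322]
ee_rot: [-3.141, -0.001, -1.666]
force: [0.1, -0.2, -0.1]
width: 0.0499
gripper_force: 0.0
```

Run:
```python
from h import *
import pickle
f=grab('wrist');c=proj(f,[.517,.17,.15]).astype(int);print(c, -f['R'].T@f['t'])
pickle.dump(f,open('w6.pkl','wb'))
x0,y0=c[0]-65,c[1]-75
im=f['color'][y0:y0+150,x0:x0+130]
cv2.imwrite('pics/c6.png',cv2.resize(cv2.convertScaleAbs(im,alpha=1.8),None,fx=4,fy=4,interpolation=cv2.INTER_CUBIC)); print(x0,y0)
```

```text
[217 202] [0.445 0.103 0.459]
152 127
```

View pics/c6.png

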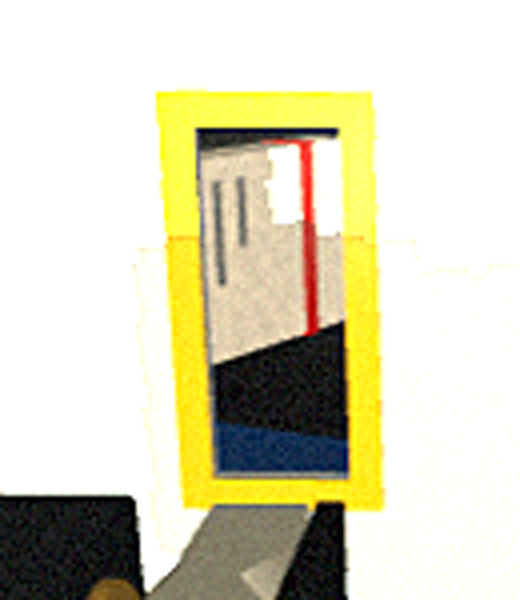

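Run:
```python
from h import *
import pickle
f=pickle.load(open('w6.pkl','rb')); g=dict(f)
d=np.array([.5175-.4527,.1699-.176,.3133-.322]); c=-f['R'].T@f['t']+d; g['t']=-f['R']@c
P=lambda x,y:(152+x/4,127+y/4); Q=lambda x,y:(155+x/3,105+y/3)
A,ea=tri(f,P(307,142),g,Q(378,178)); B,eb=tri(f,P(313,333),g,Q(377,325))
print(A,ea,B,eb,np.linalg.norm(A-B))
def pair(p,q): # two rays: points u,v with v-u = B-A
    c,d1=ray(f,p);_,d2=ray(f,q)
    s=np.linalg.lstsq(np.c_[-d1,d2],(B-A)/np.linalg.norm(B-A)*.06,rcond=None)[0]; return c+d1*s[0],c+d2*s[1]
r=pair(P(307,142),P(313,333));l=pair(P(203,150),P(212,362))
m0=np.mean(r,0);m1=np.mean(l,0);u=(m1-m0)/np.linalg.norm(m1-m0)
print(r,l,u,'centre',m0+u*.036)
yb=np.radians(-5.5);Rb=np.array([[np.cos(yb),-np.sin(yb)],[np.sin(yb),np.cos(yb)]])
print(Rb.T@((m0+u*.036)[:2]-[.517,.17]))
```

```text
[0.521 0.145 0.043] 0.0012662287996362965 [0.528 0.205 0.045] 0.0017379514130585949 0.06101824156742827
(array([0.52 , 0.144, 0.048]), array([0.526, 0.203, 0.05 ])) (array([0.541, 0.139, 0.091]), array([0.548, 0.198, 0.093])) [ 0.436 -0.099  0.894] centre [0.539 0.17  0.081]
[0.022 0.002]
```

The red line stands 44 mm up, so the centre is at most 80 mm high, and it lies within the walls. Nothing touches the robot, and the views taken 0.7 s apart agree, so the carton is at rest. I'll hand in.

```bash
python3 -c "
from station import order
print(order.job_done())"
```

```text
the job is handed in; nothing more can be done
None
```

The red-banded carton went through the slot and is inside the returns box, leaning against the wall with its centre measured about 80 mm above the table (limit 90 mm); the blue and green cartons looked unmoved after the lift, and the job is handed in with no verdict reported back.

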